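# Turn the sealer's bowl ring onto its locating pin and press it home

## Robot

A 6-joint arm with a two-finger parallel gripper is mounted at the origin on the work surface. World frame = base frame: x ahead of the robot, y to its left, z up, the work surface at z = 0. Lengths are in m, angles in rad, forces in N, time in s.
With the tool pointing down it reaches from about 0.225 to 0.875 m from the base axis. Payload 3.4 kg.
Tool frame: the origin (TCP) lies midway between the tips of the shut fingers; the grasp point (between the pads) lies 19 mm behind it; z points along the fingers, y is the line along which they close (so a half turn about z gives the same grasp; the last joint's range is limited). The gripper opens to 85 mm and grips with 20 to 120 N. Pads are 22 mm wide; open, the fingers measure 114 mm over their backs; the gripper's body (76 mm by 85 mm) begins 54 mm behind the grasp point. The pads swing forward as they close: fully open they stand 13 mm farther back than shut.
Start: joints at [1.154, 0.276, 1.505, -0, 1.361, -0.121], TCP at [0.168, 0.55, 0.231] pointing down, gripper open.
Joint ranges: [-2.89, 2.89], [-0.75, 2.08], [0.22, 2.7], [-1.18, 4.32], [0.11, 2.71], [-2.7, 2.7]. Speed limits (rad/s): [2.57, 2.57, 3.14, 3.14, 3.14, 3.14].

## Interface

Orientations are given as a unit quaternion [w, x, y, z].
In Python, from rig import * gives the robot as it stands.
- The arm moves only by the tool apply_moves, never from a script. Its argument "steps" is one flat list of numbers, 4 for each row, row after row: the shift along the world's x, y, z in cm, then the turn about the world's z in degrees. A call has 1 to 8 rows; each row is the pose to reach, as a shift and turn from the pose commanded when the call began; what a row does not reach only later rows make up. A row lasts 1/12 s, in which the tool goes at most 41.7 mm and 7.16 degrees, less where a joint would pass 70% of its speed; a pose out of reach is approached as far as the arm can. A call with a gripper value outside its range is refused whole. "jaw" is the closure in counts, from 0 (fully open) to 255 (shut), set as the call begins (left out, the last holds). The fingers move at their own pace and stop on an object; "newtons" is the grip in N (left out, the last holds). Time passes only in rows, so rows that repeat a pose let the fingers close. It gives the time, the measured TCP pose, the force, the opening and the grip force at its end, in the units of the state.
- get_state(): the state, without advancing time (a new reading comes with each control period).
- get_image(name): name is "scene" or "top"; returns the picture (420x560x3 uint8, red, green, blue); there is no depth.
- calibration(name): a dict with "fx", "fy", "cx", "cy" (pixels), "xyz" and "rotation" of the camera in the world. Camera axes: x right, y up, looking along -z (the intrinsics and any distortion apply to the point x, -y, -z); pixel columns grow to the right and rows downward; lengths in m; the calibration is good to about 2 mm. A picture is of the moment at which its call begins. calibration takes no time and is no camera call.
- sign_off(): hands the job in; it is judged then, once.
The state is a dict: "clock": time; "qpos": joint angles; "qd": joint speeds; "effort": joint torques, N m; "position": TCP position; "ee_rot": TCP orientation; "contact_force": force on the tool from outside, world axes, zero at the start; "moment": the same for the moment, N m; "width": finger opening in m; "gripper_force": force on a finger pad.
Only numpy, scipy, OpenCV 4.12 (cv2) and the standard library are available. Lean on these libraries where they do the work, as an engineer would, in place of code of your own. Each camera call takes 0.05 s, during which the arm holds its last target. There are 200 camera calls.

## Task

The blue bowl ring of the heat sealer has been dropped into its round seat out of register and rides up on the locating pin. With the fingertips push it round by its black knobs until the notch in its rim meets the pin at the red line on the deck, then press it down, one knob and then the other, until it sits level and fully home, flush with the deck. Only turn and press it where it lies, never lift it out of its seat, and leave everything else standing where it is.

Things in the scene. Friction and masses are not known exactly. Their poses are not given: they have to be found in the camera images.
- bowl_ring: Blue anodised ring to be seated: 170 mm outside, 120 mm bore, 16 mm thick, 0.5 kg, loose. Origin: centre of its underside, z up. A notch, 12 mm wide, 14 mm deep, goes right through the outer rim at its -y side (red dot inside it); two black knobs stand at +x and -x. It starts in the seat 0.6 to 3.1 rad from its right place, either way, tilted 2 to 5 degrees: one side rides on the pin
- notch (a point): middle of the notch, 78 mm from the ring's centre, at the level of the ring's top face; moves with the ring
- knob_a (a point): centre of the top of the ring's +x knob: a plain upright black cylinder, 20 mm across, 24 mm tall above the ring's top face, 72.5 mm from the ring's centre (its top is 40 mm above the ring's underside). Pushed sideways (2 to 10 N) it turns the ring in its seat; either knob stands up to 12 mm higher than when seated
- knob_b (a point): centre of the top of the ring's -x knob, like the other one. With the notch over the pin, four sprung catches in the seat wall still keep the ring from going home: it lies 3 to 6 mm proud at its centre, often tilted. Pressing down on one knob and then on the other, 10 to 20 N each, pushes each side past the catches and home, where it stays
- seat (a point): centre of the floor of the sealer's round seat; fixed; its axes are the sealer's (z up, -y to the control strip, +y to the heating head). The seat is 172 mm across and 16 mm deep, with a 118 mm hole in its floor; around it the flat steel deck, 260 x 260 mm, level with the top of the seated ring. The ring is right when its axes agree with these
- sealer: white bowl sealer, fixed, 260 mm along x, 500 mm along y; origin: on the counter under the seat's centre; deck top at 122 mm, seat floor at 106 mm. Its heating head stands open, leaning back over the +y end: its hinge begins at y = 175 mm, 60 mm above the deck, and from there it slopes up to 290 mm above the deck at y = 445 mm. Controls up to 16 mm tall on the -y strip, beyond y = -130 mm
- pin_top (a point): top of the brass locating pin, 8 mm across, 12 mm above the seat's floor, 78 mm from the seat's centre at its -y side. The ring hides it at the start; a red line on the deck points at it. When the notch comes over the pin, that side of the ring drops by some mm and the pin in the notch stops it from turning on (2 mm play each side)
- chilli_pot: small red sauce pot with a clear lid, 44 mm across, 27 mm tall, standing on the sealer's deck near a rear corner; origin: centre of its underside. Bystander, not fixed
- soy_pot: small black sauce pot with a clear lid, 44 mm across, 27 mm tall, standing on the sealer's deck near the other rear corner; origin: centre of its underside. Bystander, not fixed
- spare_ring: bronze-coloured spare ring for smaller bowls, 170 mm across, 16 mm thick, two black knobs 24 mm tall, lying on the counter to the robot's right; origin: centre of its underside. Bystander
- bowl_stack: nested stack of white paper soup bowls, 121 mm across, 102 mm tall, on the counter to the robot's right; origin: centre of its underside. Bystander
- drink: pink drink in a cup with a white lid and a green straw, 92 mm across, 190 mm tall, on the counter to the robot's left; origin: centre of its underside. Bystander
- canister: white tea canister with a black cap, 76 mm across, 150 mm tall, on the counter to the robot's left; origin: centre of its underside. Bystander
Mind the look-alikes: they are no part of the job. What is meant by the bowl_ring is not green, turquoise or yellow, and is the larger of those in its own colour.

How it is judged:
At the end, for the whole second after the job is handed in: The ring's underside is within 2 mm of the seat's floor at its centre and level within 0.02 rad (so its top is flush with the deck), its notch is within 5 mm of the pin (horizontally), it is at rest, and no bystander has moved 25 mm (z of bowl_ring in the frame of seat between -0.003 and 0.002 m and angle between bowl_ring's own z axis and vertical below 0.02 rad and horizontal distance between notch and pin_top below 0.005 m and linear speed of bowl_ring below 0.01 m/s and distance of each of chilli_pot, soy_pot, spare_ring, bowl_stack, drink, canister from where it was at the start of the episode below 0.025 m); the robot touches nothing.
It fails at once if the bowl ring is lifted: its centre rises more than 18 mm above the seat's floor (it starts at most 12 mm above it) (z of bowl_ring in the frame of seat above 0.018 m).
It fails at once if the bowl ring is tipped up by more than 0.2 rad (angle between bowl_ring's own z axis and vertical above 0.2 rad).
It fails at once if the bowl ring is carried out of its seat (more than 20 mm sideways) (horizontal distance between bowl_ring and seat above 0.02 m).
It fails at once if a bystander is moved more than 25 mm (distance of any of chilli_pot, soy_pot, spare_ring, bowl_stack, drink, canister from where it was at the start of the episode above 0.025 m).
It also fails if it takes over 61 s, if anything falls off the work surface, if the arm or the gripper's body presses on something with over 40 N, if the wrist force passes 120 N, or if a joint passes its speed limit or range.

## Working session

There is one attempt and no reset: what is moved stays moved. The work goes in short steps, Python scripts to look and compute and a tool call to move; the robot and the scene stay as the last step left them, time stands still between calls to the robot, and variables do not carry over. Pictures are saved under pics/ and viewed, at most 10 in all, crops included, and the job is handed in when it is done.

Besides the shell and the picture viewer there is one more tool, called after ">>>" as a command line: name --argument value ..., lists and objects as JSON in quotes. apply_moves: Moves the arm, as the interface text tells. Its arguments: {"type":"object","properties":{"steps":{"type":"array","items":{"type":"number"}},"jaw":{"type":"number"},"newtons":{"type":"number"}},"required":["steps"]}

```bash
mkdir -p pics; cat > h.py <<'E'
from rig import *
import numpy as np, cv2
def save(n,f):
    im=get_image(n); cv2.imwrite('pics/'+f,im[:,:,::-1]); return im
def ray(n,u,v,z):
    c=calibration(n); R=np.array(c['rotation'])
    if R.ndim==1 or R.shape!=(3,3):
        from scipy.spatial.transform import Rotation as Ro
        R=Ro.from_quat(np.r_[R[1:],R[0]]).as_matrix()
    p=np.array([[[u,v]]],float)
    K=np.array([[c['fx'],0,c['cx']],[0,c['fy'],c['cy']],[0,0,1]])
    d=c.get('distortion')
    q=cv2.undistortPoints(p,K,None if d is None else np.array(d,float))[0,0]
    w=R@np.array([q[0],-q[1],-1]); o=np.array(c['xyz'])
    return o+w*(z-o[2])/w[2]
E
python3 - <<'E'
from h import *
a=save('scene','s0.png'); b=save('top','t0.png')
print(calibration('scene'),calibration('top')); print(get_state())
cv2.imwrite('pics/both0.png',cv2.resize(np.hstack([a,b])[:,:,::-1],(800,300)))
E
```

```text
{'fx': 469.142025964953, 'fy': 469.142025964953, 'cx': 279.07750432219746, 'cy': 209.67607402734967, 'xyz': array([ 1.25272882, -0.74637515,  0.97044206]), 'rotation': array([0.84306926, 0.39943581, 0.16043611, 0.32240581])} {'fx': 380.0042357120489, 'fy': 380.0042357120489, 'cx': 277.68133841822123, 'cy': 208.04515669249503, 'xyz': array([0.26913365, 0.02457228, 1.30212832]), 'rotation': array([ 0.71297822,  0.07303821, -0.07168302, -0.69367789])}
{'clock': 0.1, 'qpos': array([ 1.15401567e+00,  2.76567112e-01,  1.50603769e+00, -1.54260603e-06,
        1.36070334e+00, -1.20987646e-01]), 'qd': array([ 0.00035068, -0.00076105, -0.00420914,  0.00120372, -0.00042157,
        0.0011425 ]), 'effort': array([ 1.70388375e-03, -4.17691076e+01, -2.46406031e+01, -1.90054521e-05,
        5.67808107e-03,  1.58191779e-05]), 'position': array([0.16741314, 0.54958294, 0.23049364]), 'ee_rot': array([-2.27137080e-04,  1.47357716e-01,  9.89082892e-01, -8.27121931e-04]), 'contact_force': array([ 0.85813882, -0.78435459, -0.4315345 ]), 'moment': array([-0.06303837,  0.01880727, -0.01611515]), 'gripper_force': 0.0, 'width': 0.08572989254143386}
```

View pics/s0.png

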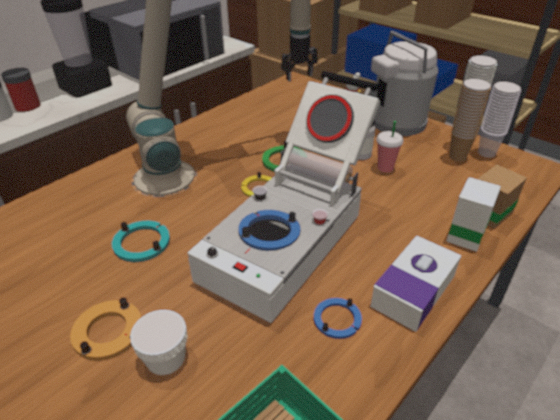

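View pics/t0.png

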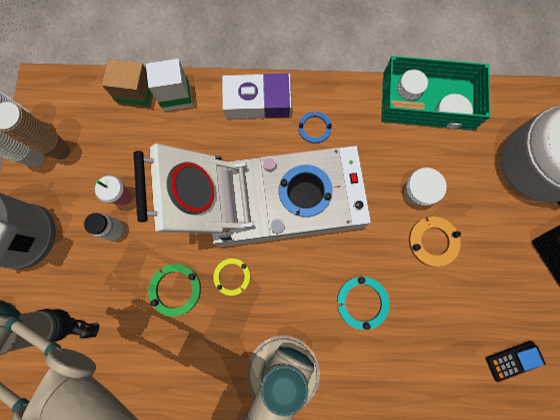

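The top view shows the blue ring at about (305,190), knobs near (284,183) and (326,198), and the red line near (337,187). The control strip is to the right (world -y). Next I zoom in and measure.

```bash
cat >> h.py <<'E'
def meas(im,n='top',pr=True):
    hsv=cv2.cvtColor(im,cv2.COLOR_RGB2HSV); 
    m=cv2.inRange(hsv,(100,90,60),(125,255,255))
    k=cv2.morphologyEx(m,cv2.MORPH_CLOSE,np.ones((5,5)))
    cs=cv2.findContours(k,cv2.RETR_EXTERNAL,cv2.CHAIN_APPROX_NONE)[0]
    out=[]
    for c in cs:
        if cv2.contourArea(c)>400:
            e=cv2.fitEllipse(cv2.convexHull(c)); out.append((e,cv2.contourArea(c)))
            if pr: print('blue',np.round(e[0],1),np.round(e[1],1),cv2.contourArea(c),ray(n,*e[0],.125).round(4))
    r=cv2.inRange(hsv,(0,110,80),(8,255,255))|cv2.inRange(hsv,(170,110,80),(180,255,255))
    N,_,st,ce=cv2.connectedComponentsWithStats(r)
    for i in range(1,N):
        if 2<st[i,4]<200 and pr: print('red',ce[i].round(1),st[i],ray(n,*ce[i],.122).round(4))
    return m
def crop(im,x,y,w,h,f,s=5):
    cv2.imwrite('pics/'+f,cv2.resize(im[y:y+h,x:x+w,::-1],None,fx=s,fy=s,interpolation=cv2.INTER_CUBIC))
E
python3 - <<'E'
from h import *
im=cv2.imread('pics/t0.png')[:,:,::-1].copy(); meas(im)
crop(im,240,140,130,110,'c0.png',6)
s=cv2.imread('pics/s0.png')[:,:,::-1].copy();print();meas(s,'scene')
for u,v in [(284,183),(326,198)]: print(ray('top',u,v,.155))
E
```

```text
blue [305.3 190.3] [51.6 53. ] 2048.0 [ 0.574  -0.0564  0.125 ]
blue [314.7 126.9] [31.1 32.7] 762.5 [ 0.7917 -0.0848  0.125 ]
red [353.8 177.5] [351 174   7   8  44] [ 0.622  -0.2124  0.122 ]
red [338. 186.] [337 186   3   1   3] [ 0.5921 -0.1614  0.122 ]
red [124.5 198. ] [114 188  18  18 154] [0.5337 0.5194 0.122 ]

blue [337.1 317.8] [38.4 46.9] 1353.5 [ 0.8971 -0.1784  0.125 ]
blue [268.7 229.5] [39.2 60.8] 1787.5 [ 0.5798 -0.0627  0.125 ]
blue [424.   80.4] [34.3 71.1] 482.5 [0.4186 1.0843 0.125 ]
blue [379.4  50.6] [56.5 79.6] 1782.0 [0.0822 1.2573 0.125 ]
red [319.4 221.2] [315 219  10   5  35] [0.6595 0.0582 0.122 ]
red [239.8 266.4] [235 263  11   8  55] [ 0.6185 -0.2099  0.122 ]
[0.58810861 0.01251937 0.155     ]
[ 0.54354953 -0.11881703  0.155     ]
```

View pics/c0.png

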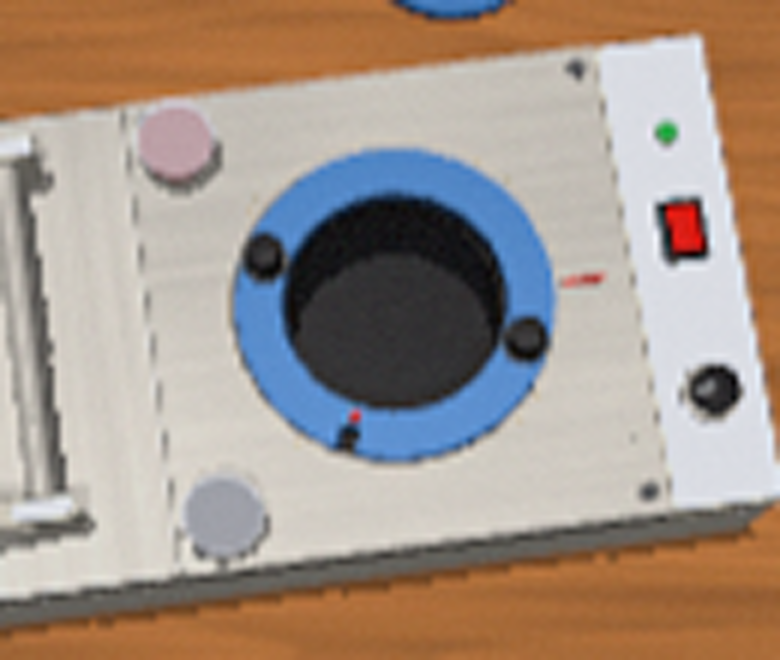

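The crop shows the notch at about (298.2,211.7) and the knobs at (284.2,182.7) and (327.8,196.2), with the red line starting at (333,187). The ring needs to turn roughly 118° counter-clockwise. I'll straddle the rear knob with partly open fingers and lead it round.

```bash
python3 - <<'E'
from h import *
C=ray('top',305.3,190.3,.128)[:2]; print('C',C)
for nm,u,v,z in [('notch',298.2,211.7,.128),('k1',284.2,182.7,.147),('k2',327.8,196.2,.156),('line0',333.5,187,.122),('line1',340.5,186,.122),('chilli',269.5,164,.149),('soy',277.5,226,.149)]:
    p=ray('top',u,v,z)[:2]; d=p-C; print(nm,p.round(4),'ang',np.degrees(np.arctan2(d[1],d[0])).round(1),'r',np.hypot(*d).round(4))
E
```

```text
C [ 0.57340278 -0.05620077]
notch [ 0.5033 -0.0347] ang 163.0 r 0.0734
k1 [0.5913 0.0118] ang 75.2 r 0.0704
k2 [ 0.5492 -0.1243] ang -109.6 r 0.0722
line0 [ 0.5884 -0.147 ] ang -80.6 r 0.092
line1 [ 0.5923 -0.1694] ang -80.5 r 0.1148
chilli [0.651 0.06 ] ang 56.3 r 0.1397
soy [0.4526 0.0291] ang 144.8 r 0.1479
```

>>> apply_moves --steps '[10,-50,3,-60,10,-50,3,-60,10,-50,3,-60,10,-50,3,-60,10,-50,3,-60,10,-50,3,-60,10,-50,3,-60,10,-50,3,-60]' --jaw 147

```text
clock: 0.77
position: [0.2323, 0.2218, 0.2507]
ee_rot: [0.0, 0.605, 0.796, -0.0]
contact_force: [0.9, -0.4, 1.1]
width: 0.036
gripper_force: 0.0
```

>>> apply_moves --steps '[4,-19,-1,-25,4,-19,-1,-25,4,-19,-1,-25,4,-19,-1,-25,4,-19,-1,-25,12,-20,-1,-31,20,-21,-1,-31,24,-21,-1,-31]'

```text
clock: 1.43
position: [0.3982, 0.0183, 0.2409]
ee_rot: [0.0, 0.796, 0.605, 0.0]
contact_force: [-0.6, -0.1, 1.7]
width: 0.0359
gripper_force: 0.0
```

```bash
python3 -c "
from h import *
print(get_state()['position'],get_state()['qpos'])"
```

```text
[0.39816753 0.01826706 0.24091921] [-1.28995969e-01 -2.43323320e-03  1.81909877e+00 -1.83969775e-04
  1.32408440e+00  1.41234292e-01]
```

>>> apply_moves --steps '[4,0,0,0,8,0,-1,0,12,0,-2,0,16,0,-3,0,19.5,-0.5,-5,0,19.5,-0.5,-6,0,19.5,-0.5,-6,0,19.5,-0.5,-6,0]'

```text
clock: 2.1
position: [0.5905, 0.0152, 0.1795]
ee_rot: [-0.001, 0.795, 0.607, -0.002]
contact_force: [-0.3, -0.1, 0.5]
width: 0.0362
gripper_force: 0.0
```

```bash
python3 - <<'E'
from h import *
s=save('scene','s1.png'); t=save('top','t1.png'); print(get_state()['position'])
a=cv2.resize(s[130:300,180:380],(400,340)); b=cv2.resize(t[130:250,230:371],(400,340))
cv2.imwrite('pics/m1.png',np.hstack([a,b])[:,:,::-1])
E
```

```text
[0.59111846 0.01516035 0.18179327]
```

View pics/m1.png

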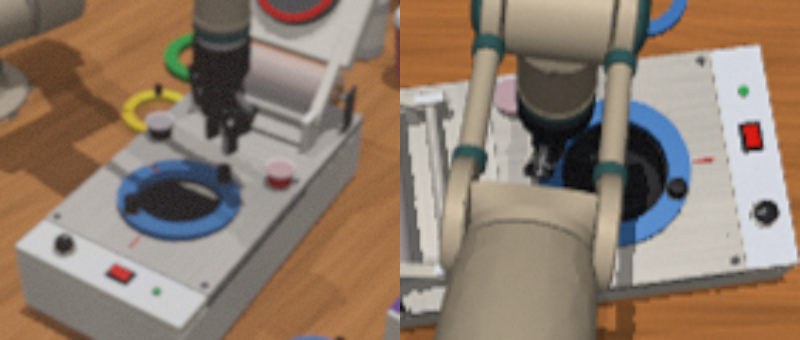

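The left half shows the open fingertips directly above the rear knob (crop (225,170)), straddling it along the tangent, with both pots clear. I'll lower now.

>>> apply_moves --steps '[0.1,-0.2,-0.7,0,0.1,-0.2,-1.4,0,0.1,-0.2,-2.1,0,0.1,-0.2,-2.8,0,0.1,-0.2,-3.3,0,0.1,-0.2,-3.8,0,0.1,-0.2,-4.2,0,0.1,-0.2,-4.2,0]'

```text
clock: 2.87
position: [0.5925, 0.0131, 0.1377]
ee_rot: [-0.001, 0.795, 0.607, -0.001]
contact_force: [0.0, -0.2, 0.2]
width: 0.036
gripper_force: 0.0
```

>>> apply_moves --steps '[-0.74,0.17,0,6,-1.49,0.26,0,12,-2.24,0.26,0,18,-3.0,0.19,0,24,-3.74,0.04,0,30,-4.46,-0.18,0,36,-5.15,-0.48,0,42,-5.81,-0.85,0,48]'

```text
clock: 3.53
position: [0.5364, 0.0049, 0.1394]
ee_rot: [0.001, 0.477, 0.879, 0.001]
contact_force: [3.0, 1.1, -0.1]
width: 0.0359
gripper_force: 1.3
```

```bash
python3 - <<'E'
from h import *
C=np.array([.573,-.0565])
s=get_state();p=s['position'];print(p,s['qpos'][5],s['contact_force'])
for st in (6,5):
  for k in range(1,9):
    a=np.radians(122.4+st*k);q=C+.0722*np.array([np.cos(a),np.sin(a)]);b=np.radians(122.4);q0=C+.0722*np.array([np.cos(b),np.sin(b)]);print(((q-q0)*100).round(2),st*k)
im=save('scene','s2.png');crop(im,190,160,180,130,'c2.png',4)
E
```

```text
[0.53637516 0.00494885 0.13938444] -0.69896913849236 [ 2.96092917  1.1338037  -0.08053371]
[-0.62 -0.44] 6
[-1.18 -0.94] 12
[-1.69 -1.49] 18
[-2.15 -2.1 ] 24
[-2.53 -2.75] 30
[-2.84 -3.44] 36
[-3.09 -4.15] 42
[-3.25 -4.89] 48
[-0.52 -0.36] 5
[-1.   -0.76] 10
[-1.45 -1.21] 15
[-1.85 -1.69] 20
[-2.21 -2.21] 25
[-2.53 -2.75] 30
[-2.8  -3.32] 35
[-3.01 -3.91] 40
```

View pics/c2.png

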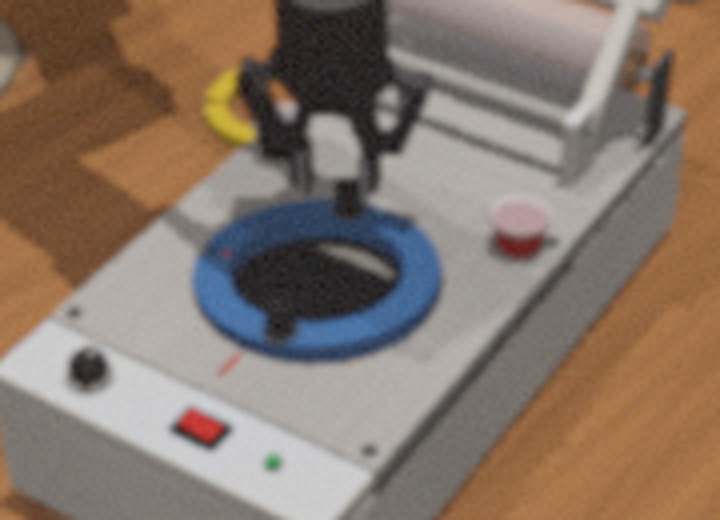

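The knob at crop (347,195) is between the fingers and the rear finger is pushing it at about 3 N. The notch's red dot is now at crop (225,252), so the ring is turning the right way. I'll continue along the arc.

>>> apply_moves --steps '[-0.62,-0.44,0,6,-1.18,-0.94,0,12,-1.69,-1.49,0,18,-2.15,-2.1,0,24,-2.53,-2.75,0,30,-2.84,-3.44,0,36,-3.09,-4.15,0,42,-3.25,-4.89,0,48]'

```text
clock: 4.25
position: [0.5036, -0.0433, 0.1394]
ee_rot: [0.001, 0.08, 0.997, 0.001]
contact_force: [2.5, 4.1, 0.2]
width: 0.0358
gripper_force: 1.9
```

```bash
python3 - <<'E'
from h import *
C=np.array([.573,-.0565])
s=get_state();p=s['position'];print(p,s['qpos'][5],s['contact_force'])
b=np.radians(170.4);q0=C+.0722*np.array([np.cos(b),np.sin(b)]);print(q0)
for k in range(1,9):
    a=np.radians(170.4+4*k);q=C+.0722*np.array([np.cos(a),np.sin(a)]);print(((q-q0)*100).round(2),4*k)
im=save('scene','s3.png');crop(im,190,160,180,130,'c3.png',4)
E
```

```text
[ 0.503585   -0.04329305  0.13936414] -1.6390913420145001 [2.53766505 4.09174831 0.22374858]
[ 0.50181109 -0.0444593 ]
[-0.07 -0.5 ] 4
[-0.1 -1. ] 8
[-0.09 -1.51] 12
[-0.06 -2.01] 16
[ 0.02 -2.51] 20
[ 0.13 -3.  ] 24
[ 0.27 -3.48] 28
[ 0.44 -3.96] 32
```

View pics/c3.png

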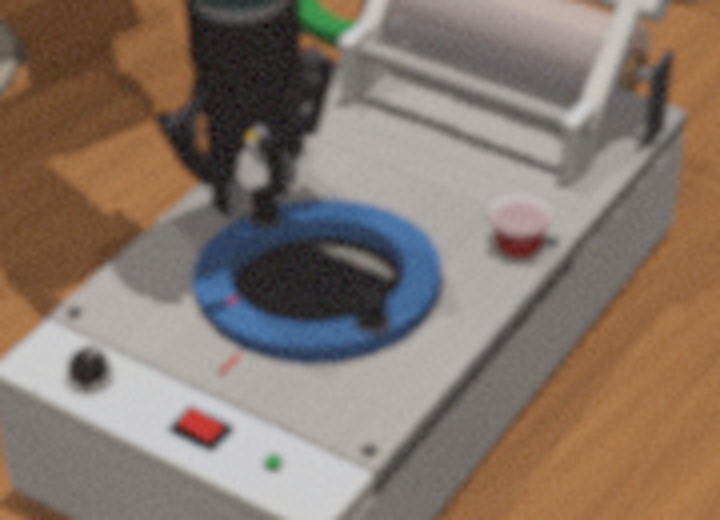

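The notch is now at crop (222,303), with its red dot at (232,300), and it still needs about 27° to reach the red line. I'll go on more slowly.

>>> apply_moves --steps '[-0.07,-0.5,0,4,-0.1,-1,0,8,-0.09,-1.51,0,12,-0.06,-2.01,0,16,0,-2.3,0,18.5]'

```text
clock: 4.72
position: [0.5027, -0.0658, 0.1392]
ee_rot: [0.0, -0.08, 0.997, 0.002]
contact_force: [0.4, 5.4, 2.6]
width: 0.0364
gripper_force: 2.5
```

>>> apply_moves --steps '[0.07,-0.25,0,2,0.13,-0.5,0,4]'

```text
clock: 4.88
position: [0.5039, -0.0709, 0.1392]
ee_rot: [0.0, -0.114, 0.993, 0.002]
contact_force: [0.2, 4.5, 1.5]
width: 0.0359
gripper_force: 2.2
```

>>> apply_moves --steps '[0.08,-0.25,0,2]'

```text
clock: 4.97
position: [0.5045, -0.0736, 0.1391]
ee_rot: [-0.0, -0.131, 0.991, 0.001]
contact_force: [-0.4, 3.7, 1.9]
width: 0.0363
gripper_force: 2.1
```

>>> apply_moves --steps '[0.06,-0.2,0,1.5]'

```text
clock: 5.05
position: [0.505, -0.0754, 0.139]
ee_rot: [-0.0, -0.144, 0.99, 0.002]
contact_force: [-0.1, 4.8, -0.3]
width: 0.0363
gripper_force: 2.3
```

>>> apply_moves --steps '[0.06,-0.2,0,1.5]'

```text
clock: 5.13
position: [0.5054, -0.0768, 0.1389]
ee_rot: [-0.0, -0.157, 0.988, 0.002]
contact_force: [-1.0, 8.4, 2.2]
width: 0.0362
gripper_force: 4.2
```

```bash
python3 - <<'E'
from h import *
im=save('scene','s4.png');crop(im,190,160,180,130,'c4.png',4); print(get_state()['contact_force'])
E
```

```text
[-0.25275309  5.38052294  1.41031284]
```

View pics/c4.png

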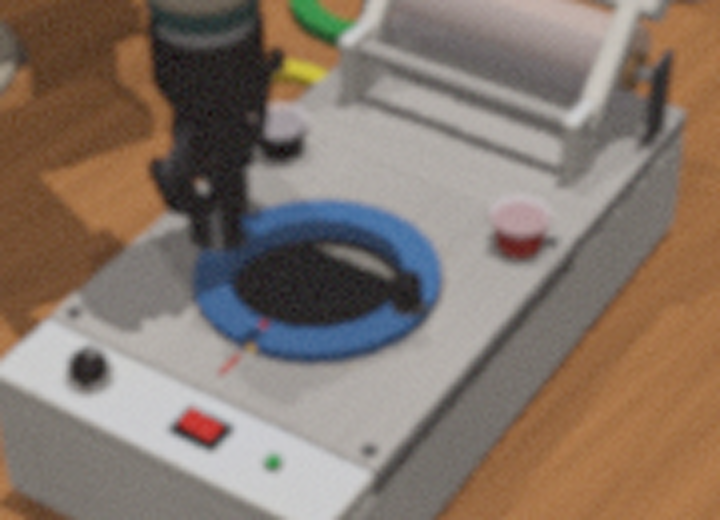

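The notch, with the brass pin showing at crop (250,345), now lines up with the red line, and the force rise says the pin has stopped it. I'll release, lift off, shut the fingers and press the near knob at about (0.502,-0.069).

>>> apply_moves --steps '[0,0.6,0,0,0,0.6,0.5,0,0,0.7,2,0,0,0.7,4,0]'

```text
clock: 5.52
position: [0.5048, -0.0716, 0.1784]
ee_rot: [-0.002, -0.158, 0.987, 0.0]
contact_force: [-0.0, 0.5, 0.6]
width: 0.0359
gripper_force: 0.0
```

>>> apply_moves --steps '[-0.2,0.1,0,0,-0.2,0.1,0,0,-0.2,0.1,0,0,-0.2,0.1,0,0,-0.2,0.1,0,0,-0.2,0.1,-1.5,0,-0.2,0.1,-1.8,0]' --jaw 255

```text
clock: 6.1
position: [0.5025, -0.0706, 0.1589]
ee_rot: [-0.002, -0.158, 0.987, 0.001]
contact_force: [-0.6, 0.1, 0.0]
width: -0.0003
gripper_force: 0.0
```

```bash
python3 - <<'E'
from h import *
im=save('scene','s5.png');crop(im,190,160,180,130,'c5.png',4); print(get_state()['position'],get_state()['contact_force'],get_state()['width'])
E
```

```text
[ 0.50223014 -0.07055723  0.15882567] [-0.14713825  0.24213623  0.52698324] 0.00011582400523093286
```

View pics/c5.png

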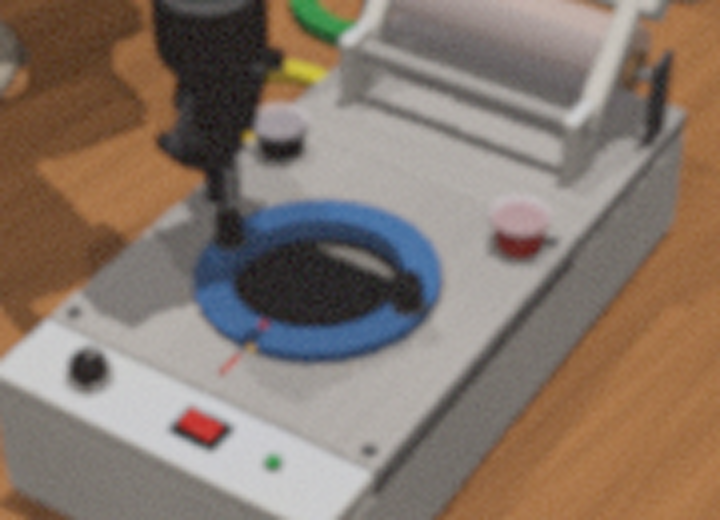

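The shut tips are above the near knob, at crop (230,225), and the notch is still aligned. I'll press down in small steps.

>>> apply_moves --steps '[0,0,-0.3,0,0,0,-0.6,0,0,0,-0.8,0]'

```text
clock: 6.4
position: [0.5039, -0.071, 0.1528]
ee_rot: [0.0, -0.159, 0.987, 0.0]
contact_force: [-0.3, -0.6, -0.2]
width: 0.0001
gripper_force: 0.0
```

>>> apply_moves --steps '[0,0,-0.1,0,0,0,-0.2,0]'

```text
clock: 6.57
position: [0.5039, -0.0709, 0.151]
ee_rot: [0.0, -0.159, 0.987, -0.0]
contact_force: [0.3, -0.2, 1.2]
width: -0.0001
gripper_force: 0.0
```

>>> apply_moves --steps '[0,0,-0.1,0,0,0,-0.2,0]'

```text
clock: 6.73
position: [0.5039, -0.0709, 0.149]
ee_rot: [0.0, -0.159, 0.987, -0.0]
contact_force: [0.4, 0.0, 0.1]
width: -0.0001
gripper_force: 0.0
```

>>> apply_moves --steps '[0,0,-0.1,0,0,0,-0.2,0]'

```text
clock: 6.9
position: [0.5039, -0.0711, 0.1477]
ee_rot: [0.0, -0.159, 0.987, -0.0]
contact_force: [-2.2, -0.6, 8.7]
width: -0.0003
gripper_force: 4.4
```

>>> apply_moves --steps '[0,0,-0.1,0,0,0,-0.15,0]'

```text
clock: 7.07
position: [0.5041, -0.0714, 0.1469]
ee_rot: [0.001, -0.159, 0.987, -0.001]
contact_force: [-1.5, -2.5, 6.6]
width: -0.0003
gripper_force: 3.1
```

>>> apply_moves --steps '[0,0,-0.1,0,0,0,-0.1,0]'

```text
clock: 7.23
position: [0.5042, -0.0717, 0.1466]
ee_rot: [0.001, -0.159, 0.987, -0.001]
contact_force: [-3.2, -1.2, 12.5]
width: 0.0
gripper_force: 6.2
```

>>> apply_moves --steps '[0,0,-0.1,0,0,0,-0.1,0]'

```text
clock: 7.4
position: [0.5042, -0.0718, 0.1465]
ee_rot: [0.001, -0.159, 0.987, -0.001]
contact_force: [-5.0, -1.0, 17.8]
width: -0.0
gripper_force: 8.8
```

>>> apply_moves --steps '[0,0,-0.1,0,0,0,-0.1,0]'

```text
clock: 7.57
position: [0.5043, -0.0719, 0.1463]
ee_rot: [0.001, -0.159, 0.987, -0.002]
contact_force: [-6.7, -1.1, 22.4]
width: 0.0001
gripper_force: 11.4
```

This side is at 146 mm and firm, so it's home. Now the far knob.

>>> apply_moves --steps '[0,0,1,0,0,0,3,0,4,0.7,3.5,0,8,1.4,3.5,0,12,2.1,3.5,0,14,2.6,3,0,14,2.6,2.2,0,14,2.6,2,0]'

```text
clock: 8.23
position: [0.6435, -0.0444, 0.1602]
ee_rot: [-0.002, -0.159, 0.987, 0.001]
contact_force: [-0.2, 0.3, -0.8]
width: 0.0005
gripper_force: 0.0
```

>>> apply_moves --steps '[0,0,-0.3,0,0,0,-0.6,0,0,0,-0.8,0]'

```text
clock: 8.48
position: [0.6426, -0.0451, 0.1544]
ee_rot: [-0.0, -0.158, 0.987, 0.0]
contact_force: [-0.0, -0.2, -0.1]
width: -0.0003
gripper_force: 0.0
```

>>> apply_moves --steps '[0,0,-0.2,0,0,0,-0.3,0]'

```text
clock: 8.65
position: [0.6432, -0.0452, 0.1519]
ee_rot: [0.0, -0.158, 0.987, -0.0]
contact_force: [-2.0, -0.3, 5.1]
width: -0.0003
gripper_force: 2.0
```

>>> apply_moves --steps '[0,0,-0.15,0,0,0,-0.3,0]'

```text
clock: 8.82
position: [0.6439, -0.0451, 0.1495]
ee_rot: [0.001, -0.159, 0.987, -0.0]
contact_force: [-1.3, 0.1, 4.6]
width: 0.0001
gripper_force: 2.5
```

>>> apply_moves --steps '[0,0,-0.1,0,0,0,-0.2,0]'

```text
clock: 8.98
position: [0.6441, -0.045, 0.1464]
ee_rot: [0.0, -0.159, 0.987, -0.0]
contact_force: [0.1, -0.6, -0.6]
width: 0.0002
gripper_force: 0.0
```

>>> apply_moves --steps '[0,0,-0.1,0,0,0,-0.15,0]'

```text
clock: 9.15
position: [0.644, -0.0449, 0.146]
ee_rot: [0.0, -0.159, 0.987, -0.0]
contact_force: [-1.7, 0.2, 9.1]
width: -0.0001
gripper_force: 5.0
```

It snapped past the catches. A little more to confirm it's firm.

>>> apply_moves --steps '[0,0,-0.1,0,0,0,-0.2,0]'

```text
clock: 9.32
position: [0.6441, -0.0449, 0.146]
ee_rot: [0.001, -0.159, 0.987, -0.0]
contact_force: [-5.7, 1.0, 20.6]
width: 0.0
gripper_force: 10.3
```

>>> apply_moves --steps '[0,0,1,0,0,0,3,0,-4,-0.7,3.5,0,-8,-1.4,3.5,0,-12,-2.1,3.5,0,-14,-2.7,3,0,-14,-2.7,1.5,0,-14,-2.7,1,0]'

```text
clock: 9.98
position: [0.5016, -0.0718, 0.1518]
ee_rot: [-0.001, -0.158, 0.987, 0.001]
contact_force: [0.1, -0.1, 0.4]
width: -0.0003
gripper_force: 0.0
```

>>> apply_moves --steps '[0,0,-0.3,0,0,0,-0.5,0,0,0,-0.7,0]'

```text
clock: 10.23
position: [0.5049, -0.0719, 0.146]
ee_rot: [0.0, -0.159, 0.987, -0.0]
contact_force: [-4.5, 0.7, 22.8]
width: 0.0002
gripper_force: 11.9
```

Both knobs are firm at 146 mm. I'll retreat and check.

>>> apply_moves --steps '[0,0,1,0,0,0,4,0,0,0,8,0,-4,0,10,0,-8,0,10,0,-12,0,10,0,-16,0,10,0,-18,0,10,0]'

```text
clock: 10.9
position: [0.3198, -0.0709, 0.2465]
ee_rot: [-0.001, -0.159, 0.987, 0.0]
contact_force: [0.0, -0.6, -0.5]
width: 0.0001
gripper_force: 0.0
```

```bash
python3 - <<'E'
from h import *
im=save('scene','s6.png');crop(im,190,140,200,150,'c6.png',4); print(get_state()['position'],get_state()['contact_force'])
E
```

```text
[ 0.31761014 -0.07062309  0.24643133] [-2.74988174  1.55725684 -0.89636875]
```

View pics/c6.png

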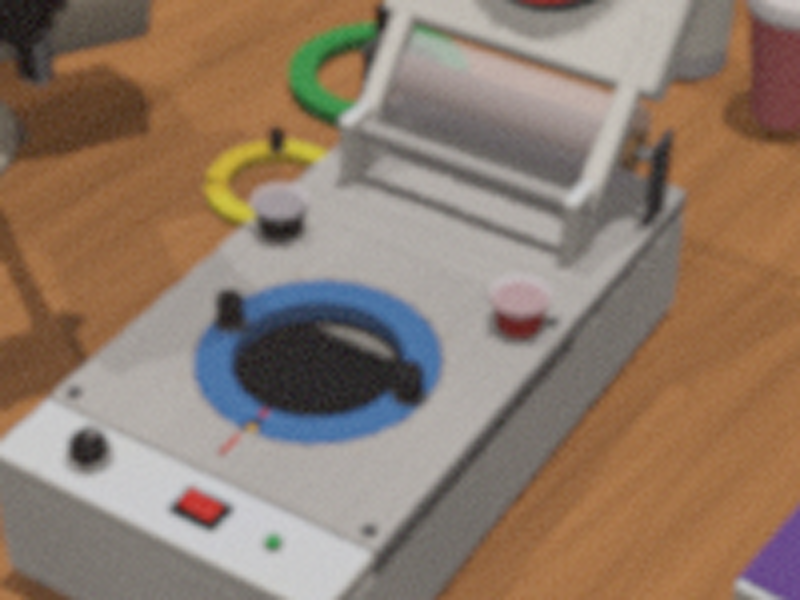

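The ring is flush all round, the notch and brass pin at crop (250,427) are on the red line, and both pots are where they were. Handing in.

```bash
python3 -c "
from rig import *
print(sign_off())"
```

```text
the job is handed in; nothing more can be done
None
```

The job is handed in: the ring is turned to the pin and pressed home, both knobs firm at 146 mm (the seated height); it looks flush in the last picture, where both sauce pots are unmoved; no verdict came back.

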